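# Push the long bread tin home in the T-stop

### The job

A long and a short lidded bread tin stand on the bakery bench, one on each side of the T-shaped metal stop. Push the long tin along the bench, never lifting or tipping it, until it sits fully home in a corner of the stop: its long side flush against the stem and its end against the crossbar. Leave the short tin and all other things where they are.

Things in the scene. Friction and masses are not known exactly. Their poses are not given: they have to be found in the camera images.
- long_tin: the long bread tin with closed flat lid: plain grey metal box 160 x 85 x 65 mm (long, wide, high), about 0.45 kg, too wide to pinch with most grippers. Origin: centre of its underside; x along its length, y across, z up. Stands flat on the bench on either side of the stop's stem, turned up to about 0.4 rad from the world x direction
- short_tin: bystander: the short bread tin, same make, 110 x 85 x 65 mm, on the other side of the stem. Origin: centre of its underside; x along its length
- stop: fixed T-shaped stop of bare metal strip on the bench, 22 mm high. Origin: on the bench, where the stem's centre line meets the crossbar's near face. Stem: 8 mm thick, from the origin 270 mm along own -x, towards the robot. Crossbar: 110 mm to each side along own y, 12 mm thick (own x 0 to 12 mm). Long tin fully home: its origin at own x = -80 mm, y = +46.5 or -46.5 mm, length along own x
- cutter: bystander: steel ring pastry cutter, 60 mm across, 35 mm high, just outside one end of the crossbar. Origin: centre of its underside
- weight: bystander: brass scale weight with knob, 48 mm across, 52 mm high, just outside one end of the crossbar. Origin: centre of its underside
- scraper: bystander: dough scraper lying flat near the robot, blade about 75 x 120 mm, 16 mm thick at its handle. Origin: centre of its underside
- brush: bystander: pastry brush lying near the robot, about 20 cm long, across the x direction. Origin: near its middle, underneath
- bowl: bystander: small steel bowl, 120 mm across, 50 mm high, to one side. Origin: centre of its underside
- shaker: bystander: clear jar with metal cap, 60 mm across, 85 mm high, to one side. Origin: centre of its underside

How it is judged (in metres and radians):
At the end, for the whole second after the job is handed in: The long tin stands flat and at rest in one of the two corners of the stop: within 4 mm of touching both the stem and the crossbar, its length within 0.04 rad of the stem's; no bystander has moved 20 mm (x of long_tin in the frame of stop between -0.084 and -0.07 m and y of long_tin in the frame of stop between -0.0505 and 0.0505 m and not (y of long_tin in the frame of stop between -0.04 and 0.04 m) and angle between the x axis of long_tin and the x axis of stop, either way round below 0.04 rad and height (world z) of long_tin below 0.004 m and angle between long_tin's own z axis and vertical below 0.05 rad and linear speed of long_tin below 0.01 m/s and distance of each of short_tin, cutter, weight, scraper, brush, bowl, shaker from where it was at the start of the episode below 0.02 m).
It fails at once if the long tin is lifted off the bench (8 mm) or tipped (0.15 rad) (height (world z) of long_tin above 0.008 m or angle between long_tin's own z axis and vertical above 0.15 rad).
It fails at once if a bystander is moved 20 mm or more (distance of any of short_tin, cutter, weight, scraper, brush, bowl, shaker from where it was at the start of the episode above 0.02 m).
It also fails if it takes over 48 s, if anything falls off the work surface, if the arm or the gripper's body presses on something with over 40 N, if the wrist force passes 120 N, or if a joint passes its speed limit or range.

### The arm

A 6-joint arm with a two-finger parallel gripper is mounted at the origin on the work surface. World frame = base frame: x ahead of the robot, y to its left, z up, the work surface at z = 0. Lengths are in mm, angles in degrees, forces in N, time in s.
With the tool pointing down it reaches from about 325 to 925 mm from the base axis. Payload 3.1 kg.
Tool frame: the origin (TCP) lies at the very end of the fingers, on their centre line; the grasp point (between the pads) lies grasp_offset behind it (grasp_offset is the distance from the TCP to the grasp point, in mm); z points along the fingers, x is the direction in which the jaws open and shut, and the axes are right-handed (so a half turn about z gives the same grasp; the last joint's range is limited). The gripper opens to 85 mm and grips with 20 to 120 N. Pads are 22 mm wide; open, the fingers measure 114 mm over their backs; the gripper's body (76 mm by 85 mm) begins 54 mm behind the grasp point. The pads swing forward as they close: fully open they stand 13 mm farther back than shut.
Start: joints at [-73.579, 12.427, 92.441, -0, 75.132, -6.429], TCP at [242.717, -575.958, 231.3] pointing down, gripper open.
Joint ranges: [-157.48, 157.48], [-44.54, 120.13], [17.64, 146.25], [-64.5, 244.5], [7.68, 150.69], [-147.95, 147.95]. Speed limits (degrees/s): [159.86, 159.86, 180, 180, 180, 180].

### API

Orientations are given as [roll, pitch, yaw] about the fixed x, y, z axes, in that order (R = Rz(yaw) Ry(pitch) Rx(roll)).
In Python, from station import * gives the robot as it stands. Calls block until the motion is done:
- goto(position, orientation): joint-space move of the TCP to a pose.
- move_l(position, attitude=None, speed=150): straight line of the TCP; attitude=None keeps the orientation; speed is the mean speed in mm/s.
- move_j(angles): joint-space move.
- grip(opening, squeeze=None): finger opening in mm; squeeze is the grip in N (None keeps the last); returns when the fingers have stopped.
- wait(seconds).
- solve_ik(position, orientation): joint angles nearest the present ones, or None.
- get_obs(): the state.
- get_image(name): name is "scene" or "top"; returns the picture (400x640x3 uint8, red, green, blue); there is no depth.
- get_calibration(name): a dict with "fx", "fy", "cx", "cy" (pixels), "D" ([k1, k2, p1, p2, k3] as OpenCV has them; the pictures are not rectified), "R" (3x3) and "t" (3): a world point X has camera coordinates R X + t. Camera axes: x right, y down, z forward; pixel columns grow to the right and rows downward; lengths in mm; the calibration is good to about 2 mm. A picture is of the moment at which its call begins. get_calibration takes no time and is no camera call.
A pose or a line that the arm cannot do raises Unreachable and nothing moves.
- sign_off(): hands the job in, once; it reports no verdict.
Trained networks look in the newest picture that a camera, given by its name, has taken for a name from the list of things; names that differ only in an ending like _2 or _b are one class to them, and where a whole thing is asked for, a point or a joint stands for the part that bears it (a point fixed in the world has none). Each returns a list of dicts, best first, with "score" (0 to 1); they miss things now and then, are a little off and sometimes report something else, mostly with a low value. They report only what shows in the picture. A call takes as long as a camera call.
- spot_in(name, camera): "extent" ([centre column, centre row, width, height] in pixels, round what is visible of it).
- regions_of(name, camera): "region" (400x640 bool, what is visible of it) and "extent" ([centre column, centre row, width, height] in pixels, round what is visible of it).
The state is a dict: "t": time; "joint_pos": joint angles; "qvel": joint speeds; "effort": joint torques, N m; "tcp_pos": TCP position; "ee_rot": TCP orientation; "wrist_force": force on the tool from outside, world axes, zero at the start; "moment": the same for the moment, N m; "grip_width": finger opening in mm.
Only numpy, scipy, OpenCV 4.12 (cv2) and the standard library are available. Lean on these libraries where they do the work, as an engineer would, in place of code of your own. Each camera call takes 0.05 s, during which the arm holds its last target.

## Working session

There is one attempt and no reset: what is moved stays moved. The work goes in short steps, each a Python script; the robot and the scene stay as the last script left them, time stands still between calls to the robot, and variables do not carry over. Pictures are saved under pics/ and viewed, and the job is handed in when it is done.

```bash
ls; mkdir -p pics; python3 - <<'E'
from station import *
import cv2
for n in("scene","top"):
    im=get_image(n); cv2.imwrite(f"pics/{n}0.png",im[:,:,::-1]); c=get_calibration(n); print(n,c)
print(get_obs()['t'])
E
```

```text
pics
scene {'fx': 452.5438439702813, 'fy': 452.5438439702813, 'cx': 310.19958208729497, 'cy': 197.50707718275308, 'D': array([-0.1088008,  0.       ,  0.       ,  0.       ,  0.       ]), 'R': array([[-0.42562156,  0.90482023, -0.01210913],
       [ 0.57669529,  0.26091301, -0.77417501],
       [-0.69732978, -0.33648885, -0.63285577]]), 't': array([ 236.25215776, -258.06744792, 1830.19391193])}
top {'fx': 441.3475479756099, 'fy': 441.3475479756099, 'cx': 316.64618622643206, 'cy': 202.85292508026225, 'D': array([0.03873152, 0.        , 0.        , 0.        , 0.        ]), 'R': array([[-0.02647271, -0.99958957, -0.0109489 ],
       [-0.9930889 ,  0.02755017, -0.11408515],
       [ 0.11433997,  0.00785309, -0.99341064]]), 't': array([  -3.3720803 ,  538.86181491, 1088.82253593])}
0.1
```

View pics/scene0.png

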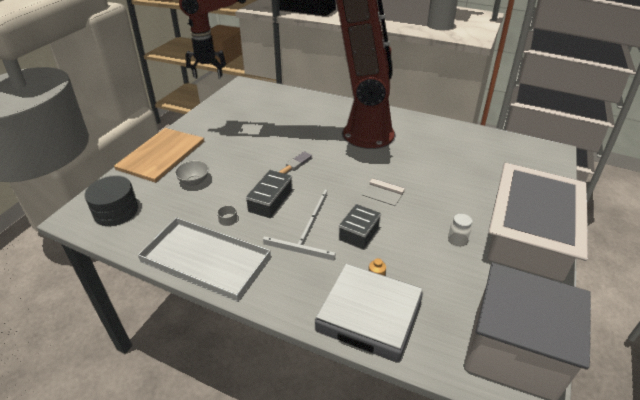

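View pics/top0.png

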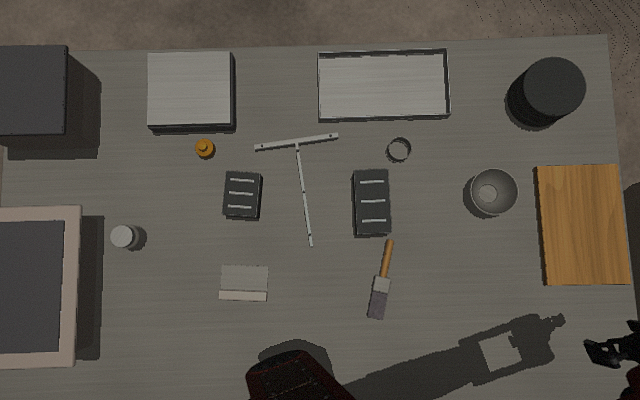

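The top view shows the long tin at (372,202), on the robot's -y side of the stem. The stop's crossbar runs from (255,148) to (338,136) and its stem ends at (311,245). The cutter is at (399,149), the weight at (204,148) and the short tin at (243,195). Next I'll fit box models to the network masks.

```bash
cat > h.py <<'E'
from station import *
import numpy as np, cv2
from scipy.optimize import minimize
def proj(P,n):
    c=get_calibration(n); K=np.array([[c['fx'],0,c['cx']],[0,c['fy'],c['cy']],[0,0,1]])
    return cv2.projectPoints(np.asarray(P,float).reshape(-1,1,3),cv2.Rodrigues(c['R'])[0],c['t'],K,c['D'])[0].reshape(-1,2)
def unproj(uv,n,z):
    c=get_calibration(n); K=np.array([[c['fx'],0,c['cx']],[0,c['fy'],c['cy']],[0,0,1]])
    q=cv2.undistortPoints(np.asarray(uv,float).reshape(-1,1,2),K,c['D']).reshape(-1,2)
    d=np.c_[q,np.ones(len(q))]@c['R']; o=-c['R'].T@c['t']
    return o+d*((z-o[2])/d[:,2])[:,None]
def box(x0,x1,y0,y1,h): return np.array([[x,y,z] for x in(x0,x1) for y in(y0,y1) for z in(0,h)],float)
TIN=[box(-80,80,-42.5,42.5,65)]; STIN=[box(-55,55,-42.5,42.5,65)]
STOP=[box(-270,0,-4,4,22),box(0,12,-110,110,22)]
def tf(B,p):
    c,s=np.cos(p[2]),np.sin(p[2]); return B@np.array([[c,s,0],[-s,c,0],[0,0,1]])+[p[0],p[1],0]
S=8
def render(model,p,n):
    m=np.zeros((400*S//2,640*S//2),np.uint8)
    for B in model:
        h=cv2.convexHull(((proj(tf(B,p),n)+.5)*S/2).astype(np.float32))
        cv2.fillConvexPoly(m,np.round(h).astype(np.int32),255)
    return cv2.resize(m,(640,400),interpolation=cv2.INTER_AREA)/255.
def fit(model,masks,p0):
    f=lambda p:sum(np.abs(render(model,p,n)-m).sum()/m.sum() for n,m in masks.items())
    best=None
    for d in(0,.1,-.1):
        s=np.array([p0[0],p0[1],p0[2]+d])
        r=minimize(f,s,method='Nelder-Mead',options=dict(initial_simplex=s+np.array([[0,0,0],[15,0,0],[0,15,0],[0,0,.08]]),xatol=.1,fatol=1e-4,maxiter=200))
        if best is None or r.fun<best.fun: best=r
    return best.x,best.fun
E
cat > m.py <<'E'
from h import *
import sys
M={}
for n in("scene","top"):
    get_image(n)
    for o in("long_tin","stop","short_tin"):
        r=regions_of(o,n); print(n,o,[(round(a['score'],2),np.round(a['extent']).tolist(),int(a['region'].sum())) for a in r[:3]])
        M[o+n]=r
import pickle; pickle.dump(M,open("M.pkl","wb"))
for o in("cutter","weight","brush","scraper"): print(o,[(round(a['score'],2),np.round(a['extent']).tolist()) for a in spot_in(o,"top")[:2]])
E
python3 m.py
```

```text
scene long_tin [(0.6, [269.0, 192.0, 46.0, 51.0], 1489)]
scene stop [(0.78, [298.0, 226.0, 72.0, 65.0], 806)]
scene short_tin [(0.59, [359.0, 227.0, 42.0, 44.0], 1291)]
top long_tin [(0.79, [372.0, 201.0, 38.0, 64.0], 2404), (0.56, [128.0, 237.0, 38.0, 22.0], 708)]
top stop [(0.71, [299.0, 190.0, 87.0, 113.0], 824)]
top short_tin [(0.62, [243.0, 194.0, 39.0, 50.0], 1652)]
cutter [(0.68, [402.0, 151.0, 23.0, 24.0])]
weight [(0.87, [205.0, 147.0, 17.0, 19.0])]
brush [(0.94, [380.0, 281.0, 25.0, 79.0])]
scraper [(0.58, [248.0, 285.0, 48.0, 36.0])]
```

```bash
cat > f.py <<'E'
from h import *
import pickle,sys
M=pickle.load(open("M.pkl","rb")); im={n:cv2.imread(f"pics/{n}{sys.argv[1]}.png") for n in("scene","top")}
for o,mod,z in(("long_tin",TIN,60),("short_tin",STIN,60),("stop",STOP,11)):
    if o!="stop":
        p0=np.r_[unproj([M[o+"top"][0]['extent'][:2]],"top",z)[0,:2],0]
    else: 
        a,b=unproj([[297,146],[311,245]],"top",22)[:,:2]; d=a-b; p0=np.r_[a,np.arctan2(d[1],d[0])]
    print(o,np.round(p0,2))
    for cams in(("top",),("scene",),("top","scene")):
        if o=="long_tin" and len(sys.argv)>2 and False: pass
        p,e=fit(mod,{n:M[o+n][0]['region'] for n in cams},p0); print(cams,np.round(p,3),round(e,3))
        if cams==("top",):
            for n in im:
                for B in mod:
                    h=cv2.convexHull(proj(tf(B,p),n).astype(np.float32)); cv2.polylines(im[n],[np.round(h*16).astype(np.int32)],True,(0,255,0),1,cv2.LINE_AA,4)
A=cv2.resize(im["top"][110:310,180:430],None,fx=3,fy=3); cv2.imwrite(f"pics/ft{sys.argv[1]}.png",A)
A=cv2.resize(im["scene"][150:290,190:400],None,fx=3.5,fy=3.5); cv2.imwrite(f"pics/fs{sys.argv[1]}.png",A)
E
python3 f.py 0; python3 -c "
from h import *
print(unproj([[402,151],[399,149],[205,147]],'top',30).round())
print(unproj([[388,241],[378,316],[385,290],[370,315]],'top',8).round())
print(unproj([[254,148],[339,136],[311,245],[297,146]],'top',22).round())"
```

```text
long_tin [ 536.5  -155.82    0.  ]
('top',) [ 5.37912e+02 -1.54638e+02  2.00000e-02] 0.028
('scene',) [ 5.34096e+02 -1.56565e+02  2.10000e-02] 0.036
('top', 'scene') [ 5.37353e+02 -1.55084e+02  1.80000e-02] 0.083
short_tin [562.57 162.65   0.  ]
('top',) [ 5.65119e+02  1.70630e+02 -1.10000e-01] 0.072
('scene',) [ 5.61369e+02  1.66932e+02 -7.90000e-02] 0.052
('top', 'scene') [ 5.63348e+02  1.68411e+02 -9.90000e-02] 0.149
stop [6.8944e+02 2.9130e+01 1.2000e-01]
('top',) [6.99901e+02 3.14980e+01 1.18000e-01] 0.184
('scene',) [6.97288e+02 3.09920e+01 1.26000e-01] 0.144
[[ 666. -240.   30.]
 [ 672. -233.   30.]
 [ 691.  266.   30.]]
[[ 438. -197.    8.]
 [ 252. -164.    8.]
 [ 315. -184.    8.]
 [ 255. -144.    8.]]
[[687. 141.  22.]
 [713. -81.  22.]
 [433.  -1.  22.]
 [689.  29.  22.]]Traceback (most recent call last):
  File "f.py", line 12, in <module>
    p,e=fit(mod,{n:M[o+n][0]['region'] for n in cams},p0); print(cams,np.round(p,3),round(e,3))
        ~~~^^^^^^^^^^^^^^^^^^^^^^^^^^^^^^^^^^^^^^^^^^^^^^
  File "h.py", line 29, in fit
    r=minimize(f,s,method='Nelder-Mead',options=dic
[... 280 characters left out ...]
 args))
  File "h.py", line 25, in <lambda>
    f=lambda p:sum(np.abs(render(model,p,n)-m).sum()/m.sum() for n,m in masks.items())
               ~~~^^^^^^^^^^^^^^^^^^^^^^^^^^^^^^^^^^^^^^^^^^^^^^^^^^^^^^^^^^^^^^^^^^^^
  File "h.py", line 25, in <genexpr>
    f=lambda p:sum(np.abs(render(model,p,n)-m).sum()/m.sum() for n,m in masks.items())
                          ~~~~~~^^^^^^^^^^^
  File "h.py", line 21, in render
    h=cv2.convexHull(((proj(tf(B,p),n)+.5)*S/2).astype(np.float32))
                       ~~~~^^^^^^^^^^^
  File "h.py", line 5, in proj
    c=get_calibration(n); K=np.array([[c['fx'],0,c['cx']],[0,c['fy'],c['cy']],[0,0,1]])
ValueError: time passes only in moves, steps and waits
```

```bash
python3 - <<'E'
from station import *
import pickle
pickle.dump({n:get_calibration(n) for n in("scene","top")},open("C.pkl","wb")); print(get_obs()['t'])
E
sed -i 's/get_calibration(n)/C[n]/; s/^import numpy as np, cv2/import numpy as np, cv2, pickle\nC=pickle.load(open("\.\/C.pkl","rb"))/' h.py
python3 f.py 0
```

```text
0.7
long_tin [ 536.5  -155.82    0.  ]
('top',) [ 5.37912e+02 -1.54638e+02  2.00000e-02] 0.028
('scene',) [ 5.34096e+02 -1.56565e+02  2.10000e-02] 0.036
('top', 'scene') [ 5.37353e+02 -1.55084e+02  1.80000e-02] 0.083
short_tin [562.57 162.65   0.  ]
('top',) [ 5.65119e+02  1.70630e+02 -1.10000e-01] 0.072
('scene',) [ 5.61369e+02  1.66932e+02 -7.90000e-02] 0.052
('top', 'scene') [ 5.63348e+02  1.68411e+02 -9.90000e-02] 0.149
stop [6.8944e+02 2.9130e+01 1.2000e-01]
('top',) [6.99901e+02 3.14980e+01 1.18000e-01] 0.184
('scene',) [6.97288e+02 3.09920e+01 1.26000e-01] 0.144
('top', 'scene') [6.98985e+02 3.17770e+01 1.22000e-01] 0.365
```

View pics/ft0.png

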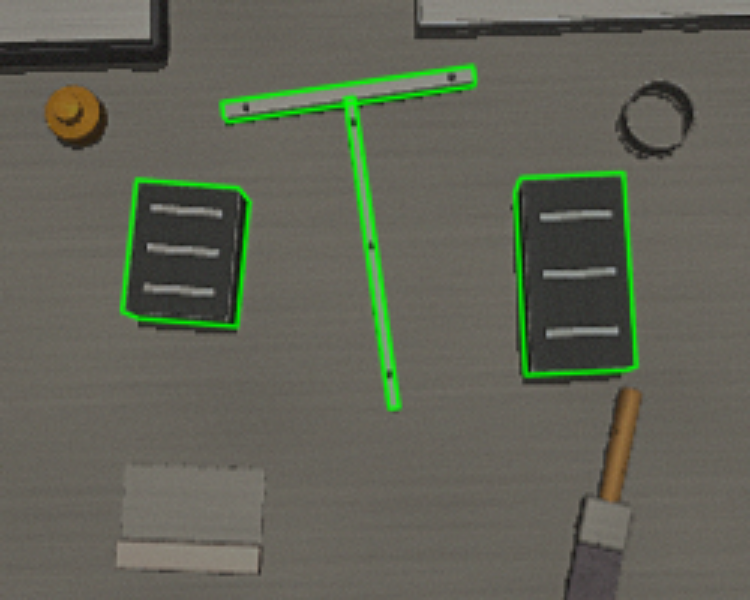

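View pics/fs0.png

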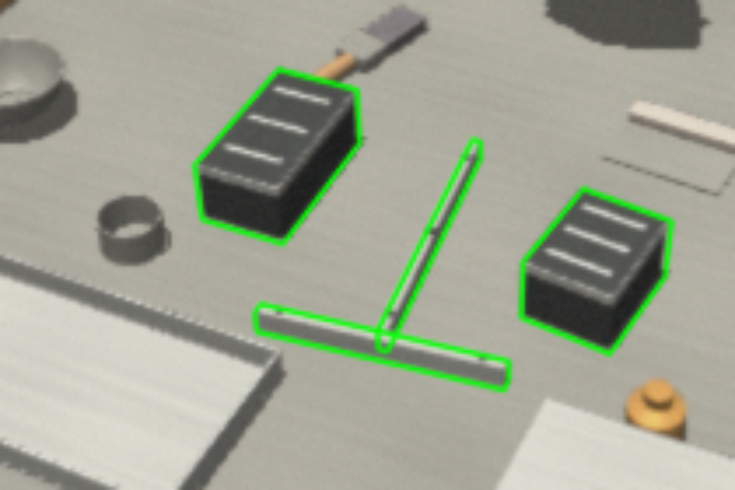

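The overlays sit on the object edges in both views. The stop is at (700,31.5), yaw 0.12 rad, and the tin at (537,-155), yaw 0.02. In the stop frame the tin is at (-184,-166) mm, heading for (-80,-46.5).

The plan has three moves, all with the tool tilted so the open fingertips lead and contact stays low:
1. Push sideways to the stem.
2. Push on the end to the crossbar.
3. Re-press the side.

```bash
cat >> h.py <<'E'
from scipy.spatial.transform import Rotation as Rn
SP=np.array([699.5,31.5,0.121])
def W(x,y,z):
    c,s=np.cos(SP[2]),np.sin(SP[2]); return [SP[0]+c*x-s*y,SP[1]+s*x+c*y,z]
def inv(p):
    c,s=np.cos(SP[2]),np.sin(SP[2]); d=np.asarray(p[:2])-SP[:2]; return np.array([c*d[0]+s*d[1],-s*d[0]+c*d[1]])
def att(side,tilt=8):
    # side: tips lead toward stop +y, jaws along stop x ; end: tips lead toward stop +x, jaws along stop y
    a=np.radians(tilt); y=np.degrees(SP[2])
    if side: z=np.array([0,np.sin(a),-np.cos(a)]); x=np.array([1.,0,0])
    else: z=np.array([np.sin(a),0,-np.cos(a)]); x=np.array([0,-1.,0])
    R=Rn.from_matrix(np.c_[x,np.cross(z,x),z]); R=Rn.from_euler('z',y,degrees=True)*R
    return R.as_euler('xyz',degrees=True).tolist()
def st(tag=''):
    o=get_obs(); f=np.asarray(o['wrist_force']); c,s=np.cos(SP[2]),np.sin(SP[2])
    print(tag,'t',round(o['t'],2),'tcp_s',inv(o['tcp_pos']).round(1),'z',round(o['tcp_pos'][2],1),'F_s',np.round([c*f[0]+s*f[1],-s*f[0]+c*f[1],f[2]],1),'g',round(o['grip_width'],1)); return o
def snap(k):
    for n in("scene","top"): cv2.imwrite(f"pics/{n}{k}.png",get_image(n)[:,:,::-1])
E
cat > a.py <<'E'
from h import *
a=att(True); print(a,get_obs()['ee_rot'])
goto(W(-184,-250,150),a); st('above')
move_l(W(-184,-250,10),speed=100); st('down')
move_l(W(-184,-225,10),speed=60); st('near')
snap(1)
E
python3 a.py
```

```text
[-172.0, 0.0, 6.932789321082961] [ 1.79999442e+02 -4.85291023e-03 -6.71522593e+01]
above t 2.38 tcp_s [-184.3 -251.2] z 150.4 F_s [ 0.1  0.4 -0. ] g 85.2
down t 3.93 tcp_s [-183.4 -250.5] z 10.9 F_s [-0.9 -0.4  0.4] g 85.6
near t 4.5 tcp_s [-184.  -224.6] z 10.0 F_s [-0.3  0.4  0.1] g 85.1
```

```bash
python3 - <<'E'
import cv2
a=cv2.imread('pics/scene1.png')[130:290,180:400];b=cv2.imread('pics/top1.png')[110:310,200:450]
cv2.imwrite('pics/c1.png',cv2.resize(a,None,fx=3.5,fy=3.5));cv2.imwrite('pics/d1.png',cv2.resize(b,None,fx=3,fy=3))
E
```

```text
(no output)
```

View pics/c1.png

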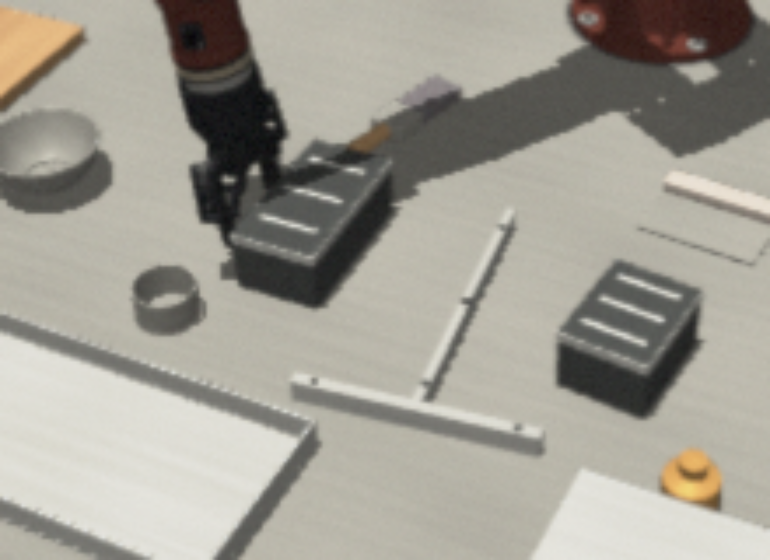

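View pics/d1.png

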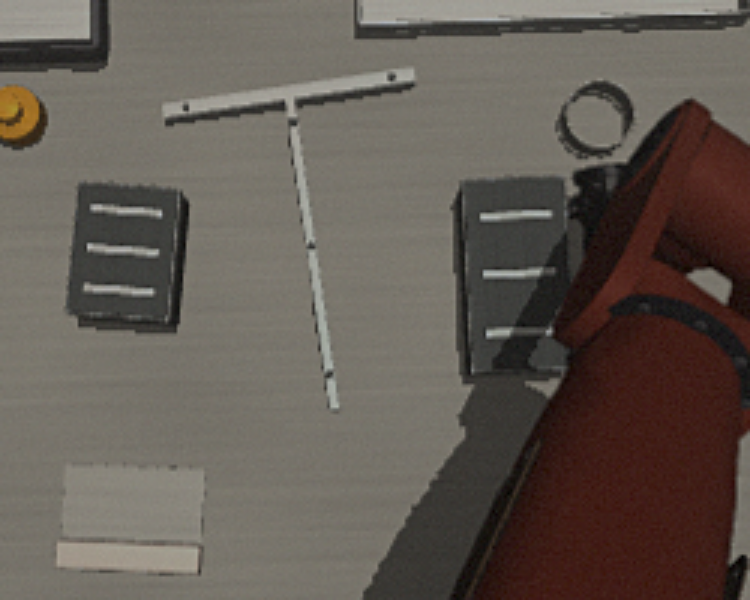

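The fingers stand just off the tin's outer long side, clear of the cutter, and the brush is untouched. Now I'll push towards the stem.

```bash
cat > b.py <<'E'
from h import *
st()
for y in(-205,-180,-150,-125,-112): move_l(W(-184,y,10),speed=50); st(y)
for y in range(-109,-93,-2):
    move_l(W(-184,y,10),speed=20); o=st(y)
    f=o['wrist_force']
    if np.hypot(f[0],f[1])>10: break
snap(2)
E
python3 b.py
```

```text
t 4.6 tcp_s [-183.8 -225.1] z 10.1 F_s [ 0.  -0.1  0.5] g 85.1
-205 t 5.15 tcp_s [-184.3 -204.2] z 9.9 F_s [ 0.4  0.4 -0.1] g 85.5
-180 t 5.8 tcp_s [-184.2 -179.2] z 9.9 F_s [-0.6  0.7 -0.8] g 85.4
-150 t 6.55 tcp_s [-184.2 -149.3] z 9.9 F_s [-0.3 -0.5 -0.6] g 85.2
-125 t 7.2 tcp_s [-184.2 -124.2] z 10.0 F_s [-0.1 -0.4 -0.1] g 85.1
-112 t 7.61 tcp_s [-184.2 -111.3] z 10.0 F_s [-0.7  0.8  0.2] g 85.6
```

```bash
cat > v.py <<'E'
import cv2,sys
k=sys.argv[1]
a=cv2.imread(f'pics/scene{k}.png')[150:290,200:400];b=cv2.imread(f'pics/top{k}.png')[120:270,230:430]
a=cv2.resize(a,None,fx=2,fy=2);b=cv2.resize(b,None,fx=2,fy=2)
cv2.imwrite(f'pics/v{k}.png',cv2.resize(cv2.hconcat([a[:280],b[:280]]),(800,280)))
E
python3 v.py 2
```

```text
(no output)
```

View pics/v2.png

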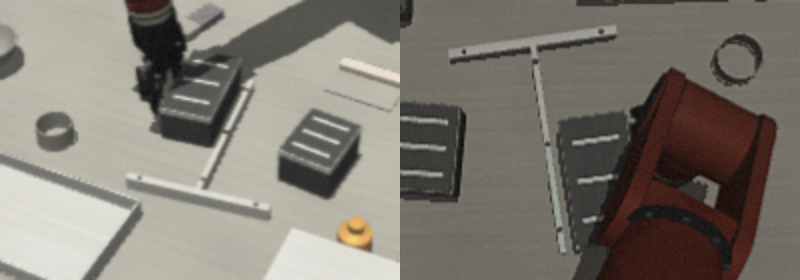

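The tin has followed and turned parallel to the stem, with a small gap left. I'll close the gap in small steps.

```bash
cat > b.py <<'E'
from h import *
st()
for y in np.arange(-110,-92,1.5):
    move_l(W(-184,y,10),speed=20); wait(.1); o=st(y)
    f=o['wrist_force']
    if np.hypot(f[0],f[1])>8: break
snap(3)
E
python3 b.py; python3 v.py 3
```

```text
t 7.71 tcp_s [-184.2 -111.6] z 9.9 F_s [-0.4 -0.1  0.4] g 85.9
-110.0 t 8.06 tcp_s [-184. -110.] z 10.0 F_s [-0.  -0.2  0.3] g 85.3
-108.5 t 8.41 tcp_s [-183.9 -108.6] z 10.0 F_s [-0.  -1.9 -0.7] g 85.2
-107.0 t 8.76 tcp_s [-184.  -106.9] z 10.0 F_s [ 0.9 -0.7 -0.6] g 85.5
-105.5 t 9.11 tcp_s [-184.  -105.3] z 10.0 F_s [ 0.4 -1.  -0.9] g 85.3
-104.0 t 9.46 tcp_s [-184.  -103.9] z 10.0 F_s [ 1.4 -1.1 -1. ] g 85.6
-102.5 t 9.81 tcp_s [-184.  -102.4] z 10.0 F_s [ 0.2 -1.4  0.2] g 85.8
-101.0 t 10.16 tcp_s [-184.  -100.9] z 10.0 F_s [-0.8 -1.5 -0.4] g 85.5
-99.5 t 10.51 tcp_s [-184.   -99.4] z 10.0 F_s [ 0.6 -0.1 -0.7] g 85.2
-98.0 t 10.86 tcp_s [-184.   -97.9] z 10.0 F_s [ 0.1 -1.7 -0.2] g 85.2
-96.5 t 11.21 tcp_s [-184.   -97.4] z 10.0 F_s [-0.6 -6.6 -1.4] g 85.5
-95.0 t 11.56 tcp_s [-184.   -97.3] z 10.2 F_s [-2.4 -8.3 -1.2] g 85.3
```

View pics/v3.png

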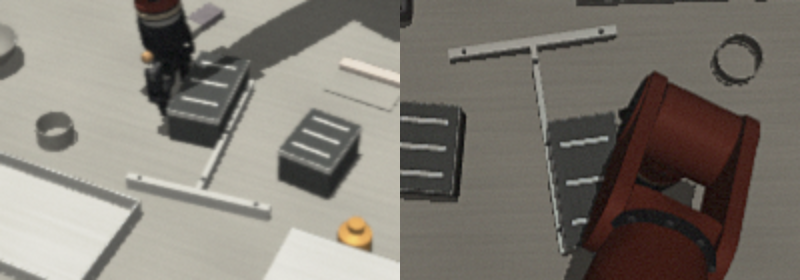

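Contact: the TCP stalls at y = -97.4 and the tin is flush on the stem. Next is the end push.

```bash
cat > c.py <<'E'
from h import *
move_l(W(-184,-135,10),speed=100)
move_l(W(-184,-150,130),speed=150); st('up')
grip(40); a=att(False)
goto(W(-310,-50,130),a); st('over')
move_l(W(-310,-50,10),speed=100); st('down')
snap(4)
E
python3 c.py; python3 v.py 4
```

```text
up t 13.17 tcp_s [-184.9 -149.3] z 128.9 F_s [ 0.3  0.6 -0.4] g 85.3
over t 15.15 tcp_s [-309.5  -50.3] z 130.4 F_s [ 0.1 -0.   0.3] g 40.0
down t 16.5 tcp_s [-309.4  -50.3] z 10.5 F_s [-0.2 -0.4  0.2] g 40.2
```

View pics/v4.png

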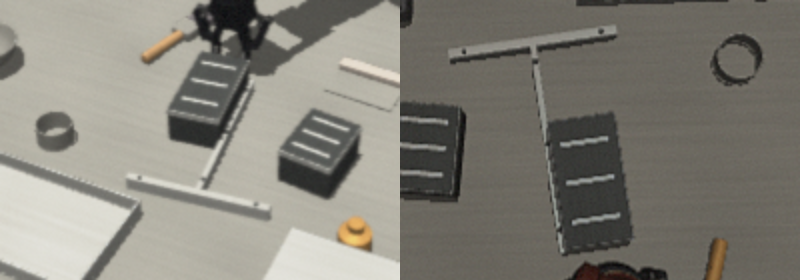

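The tin lies flush along the stem and the fingers stand behind its near end. I'll push along the stem until it meets the crossbar.

```bash
cat > d.py <<'E'
from h import *
for x in(-280,-250,-220,-195,-182): move_l(W(x,-50,10),speed=55); st(x)
for x in np.arange(-180,-160,1.5):
    move_l(W(x,-50,10),speed=20); wait(.1); o=st(x)
    f=o['wrist_force']
    if np.hypot(f[0],f[1])>8: break
snap(5)
E
python3 d.py; python3 v.py 5
```

```text
-280 t 17.29 tcp_s [-280.   -49.9] z 9.8 F_s [-0.2 -0.1 -0.2] g 39.8
-250 t 17.98 tcp_s [-249.5  -50.1] z 10.2 F_s [-0.  -0.1  0.5] g 40.2
-220 t 18.68 tcp_s [-219.4  -50.1] z 10.3 F_s [-0.9  0.6  0.5] g 39.8
-195 t 19.28 tcp_s [-194.4  -50.2] z 10.3 F_s [ 0.3 -0.1  0.2] g 40.0
-182 t 19.67 tcp_s [-181.5  -50.1] z 10.2 F_s [0.3 0.5 0. ] g 40.2
-180.0 t 20.02 tcp_s [-180.7  -49.9] z 9.9 F_s [-3.8 -0.6  3.6] g 40.0
-178.5 t 20.37 tcp_s [-178.9  -49.9] z 9.8 F_s [-3.4  0.9  1.6] g 40.1
-177.0 t 20.72 tcp_s [-176.7  -50. ] z 9.9 F_s [-1.2  0.9 -0.4] g 39.8
-175.5 t 21.07 tcp_s [-175.2  -50.1] z 10.0 F_s [-1.5  0.4 -0.7] g 40.0
-174.0 t 21.42 tcp_s [-173.8  -50. ] z 10.1 F_s [ 0.2  0.9 -0.1] g 40.1
-172.5 t 21.77 tcp_s [-172.3  -50. ] z 10.1 F_s [-0.8 -1.  -1.2] g 40.3
-171.0 t 22.12 tcp_s [-171.2  -50. ] z 10.0 F_s [-2.3 -0.5 -0.2] g 39.8
-169.5 t 22.47 tcp_s [-171.   -49.9] z 9.8 F_s [-7.9 -1.3  6.2] g 39.9
```

View pics/v5.png

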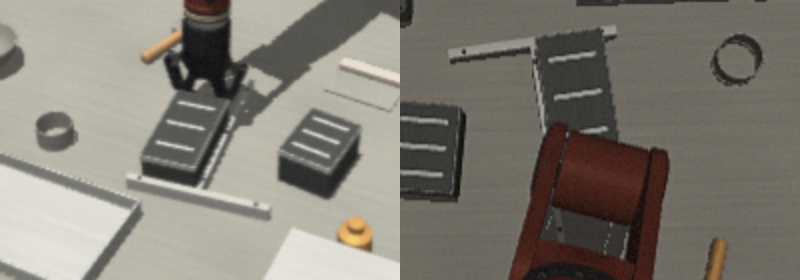

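Stalled at x = -171, where I expected about -168. I'll retract, look, and then decide on the re-press.

```bash
cat > e.py <<'E'
from h import *
move_l(W(-172,-50,10),speed=20)
move_l(W(-215,-50,10),speed=100); move_l(W(-260,-50,170),speed=200); 
goto(W(-230,-230,220),att(True)); st()
snap(6)
E
python3 e.py; sed -i 's/,"short_tin"):/):/; /^for o in("cutter/d' m.py; python3 m.py; sed -i 's/("short_tin",STIN,60),//; s/("long_tin","stop","short_tin")/("long_tin","stop")/' f.py m.py; python3 f.py 6
```

```text
t 26.05 tcp_s [-230.2 -229.5] z 219.2 F_s [ 0.3 -0.7 -1. ] g 40.3
scene long_tin [(0.97, [292.0, 218.0, 44.0, 49.0], 1405)]
scene stop [(0.96, [298.0, 227.0, 72.0, 70.0], 868)]
top long_tin [(0.86, [320.0, 169.0, 42.0, 69.0], 2276)]
top stop [(0.92, [300.0, 189.0, 85.0, 114.0], 714), (0.29, [382.0, 279.0, 30.0, 81.0], 896)]
long_tin [620.35 -29.07   0.  ]
('top',) [ 6.24327e+02 -2.49710e+01  1.26000e-01] 0.041
('scene',) [ 6.09978e+02 -3.23560e+01  1.61000e-01] 0.179
('top', 'scene') [ 6.23069e+02 -2.51920e+01  1.26000e-01] 0.259
stop [6.8944e+02 2.9130e+01 1.2000e-01]
('top',) [6.98758e+02 3.18470e+01 1.20000e-01] 0.522
('scene',) [6.96988e+02 3.01100e+01 1.19000e-01] 0.14
('top', 'scene') [6.98335e+02 3.11570e+01 1.16000e-01] 0.678
```

View pics/ft6.png

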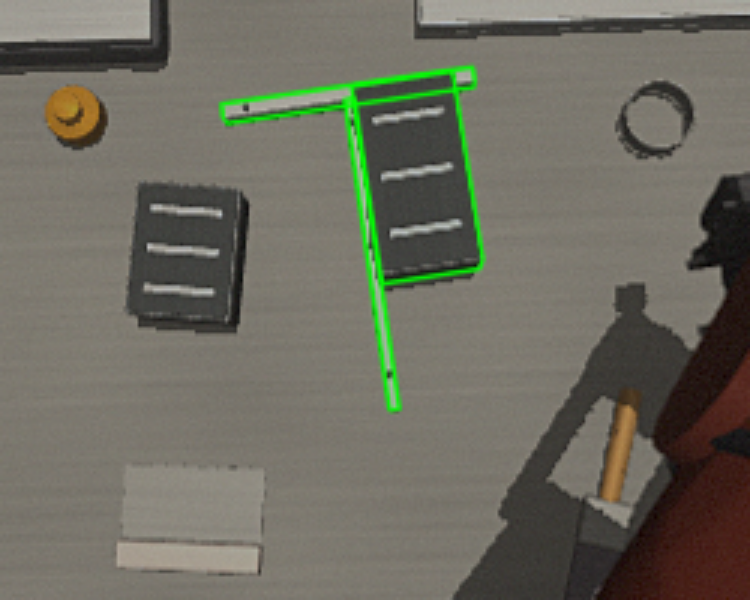

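View pics/fs6.png

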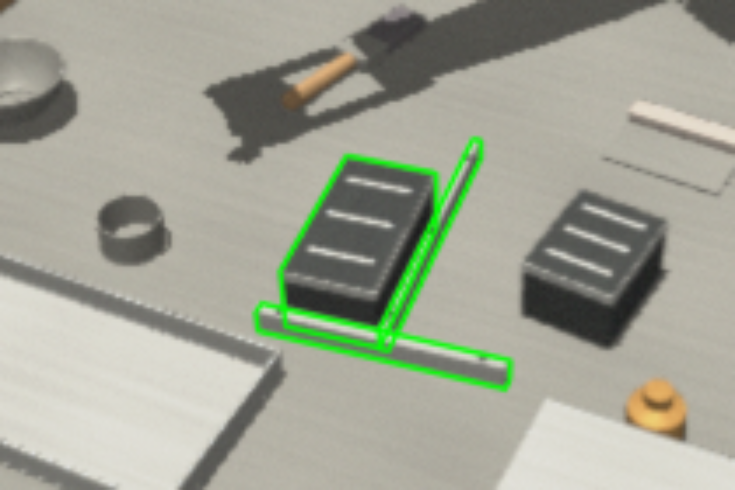

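The fit puts the tin at about (-81.8,-47.0) in the stop frame, with an angle error under 0.01 rad. That is near home, and no bystander has visibly shifted. I'll press the side and then the end once more, firmly but low, to confirm both contacts.

```bash
cat > g.py <<'E'
from h import *
goto(W(-85,-135,60),att(True))
move_l(W(-85,-130,10),speed=120); move_l(W(-85,-102,10),speed=80); st('side near')
for y in(-99,-97,-95,-93):
    move_l(W(-85,y,10),speed=25); o=st(y); f=o['wrist_force']
    if np.hypot(f[0],f[1])>9: break
move_l(W(-85,-130,10),speed=150); move_l(W(-100,-140,100),speed=200); 
goto(W(-225,-50,90),att(False)); move_l(W(-205,-50,10),speed=150); move_l(W(-175,-50,10),speed=80); st('end near')
for x in(-172,-170,-168,-166,-164):
    move_l(W(x,-50,10),speed=25); o=st(x); f=o['wrist_force']
    if np.hypot(f[0],f[1])>14: break
E
python3 g.py
```

```text
side near t 28.45 tcp_s [ -84.9 -101.2] z 10.3 F_s [-0.4  0.5  0.1] g 40.3
-99 t 28.72 tcp_s [-84.9 -99.3] z 10.1 F_s [-0.5 -1.1  1. ] g 40.1
-97 t 28.97 tcp_s [-84.9 -99.1] z 10.2 F_s [-0.1 -5.5  0.3] g 39.9
-95 t 29.22 tcp_s [-84.8 -99. ] z 10.2 F_s [-1.7 -9.6 -0.8] g 39.7
end near t 32.92 tcp_s [-174.7  -50. ] z 10.4 F_s [ 0.7 -0.3 -0.6] g 39.9
-172 t 33.18 tcp_s [-172.2  -50. ] z 10.0 F_s [ 0.1  0.5 -0.5] g 40.2
-170 t 33.43 tcp_s [-171.1  -49.8] z 9.6 F_s [-3. -0.  2.] g 40.1
-168 t 33.68 tcp_s [-170.9  -49.7] z 9.2 F_s [-8.9 -1.8  7.2] g 40.1
-166 t 33.93 tcp_s [-170.9  -49.5] z 8.8 F_s [-13.9  -1.2  11.1] g 40.1
-164 t 34.18 tcp_s [-170.8  -49.3] z 8.2 F_s [-17.8  -2.9  14. ] g 39.8
```

Both contacts are hard. The side stalls at -99, a 10 mm finger offset, and the end stalls at -171, an 11 mm offset, so they agree. I'll retract, take a last look, and hand in.

```bash
python3 - <<'E'
from h import *
move_l(W(-171,-50,10),speed=40); move_l(W(-215,-50,12),speed=120); move_l(W(-260,-50,150),speed=200); st(); snap(7)
E
python3 m.py; python3 f.py 7
```

```text
t 35.9 tcp_s [-260.1  -49.8] z 149.3 F_s [ 0.3  0.1 -0.6] g 40.0
scene long_tin [(0.84, [292.0, 218.0, 46.0, 52.0], 1455)]
scene stop [(0.55, [299.0, 227.0, 70.0, 66.0], 856)]
top long_tin [(0.9, [319.0, 169.0, 43.0, 71.0], 2290)]
top stop [(0.68, [298.0, 181.0, 86.0, 94.0], 554)]
long_tin [620.95 -25.84   0.  ]
('top',) [ 6.25659e+02 -2.38510e+01  1.18000e-01] 0.027
('scene',) [ 6.09037e+02 -3.23750e+01  1.23000e-01] 0.159
('top', 'scene') [ 6.25009e+02 -2.44940e+01  1.25000e-01] 0.218
stop [6.8944e+02 2.9130e+01 1.2000e-01]
('top',) [6.99428e+02 3.22770e+01 1.20000e-01] 0.731
('scene',) [6.97419e+02 2.97820e+01 1.18000e-01] 0.127
('top', 'scene') [6.98875e+02 3.13230e+01 1.18000e-01] 0.909
```

View pics/ft7.png

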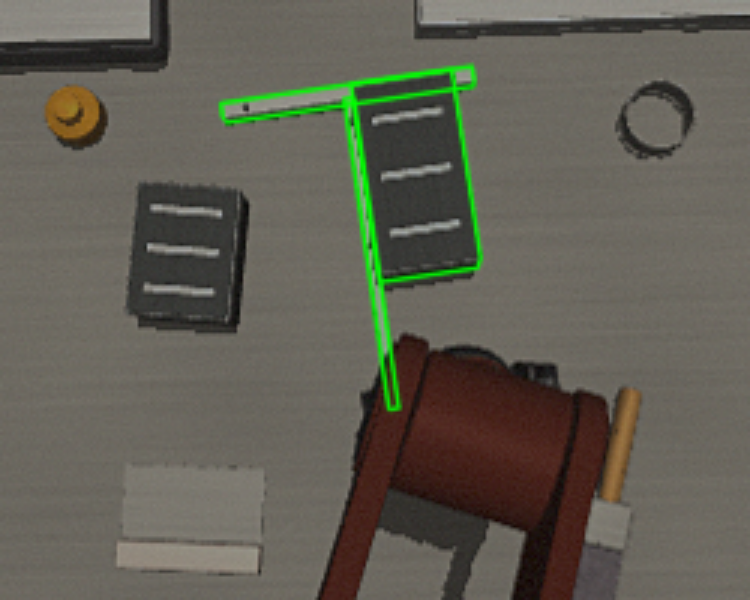

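View pics/fs7.png

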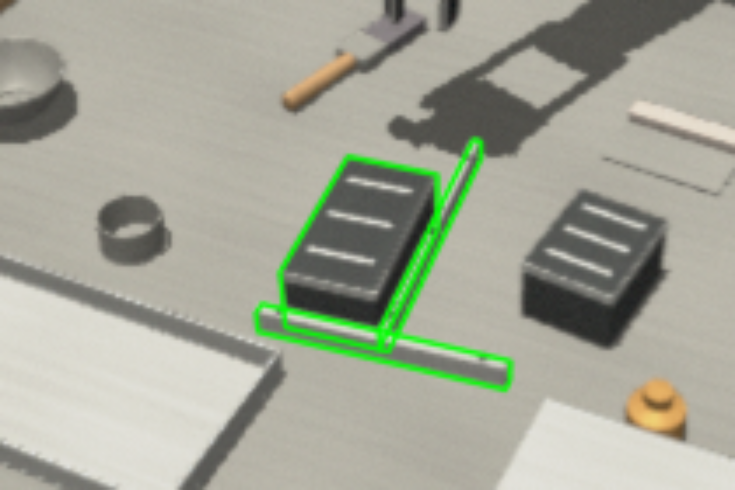

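The tin sits in the corner (top crop: 355-480, 75-280), flush with both strips. The top fit gives about (-80.3,-46.1) in the stop frame, parallel within 0.005 rad. The bystanders are where they were.

```bash
python3 -c "
from station import *
sign_off()"
```

```text
the job is handed in; nothing more can be done
```

I pushed the long tin sideways onto the stem, then along it to the crossbar, pressed both contacts once more, and handed the job in at about 36 s. `sign_off` reports no verdict.

**Contacts:** Both pushes ended in a hard stall at up to about 10 N (side) and 18 N (end) horizontally. The implied finger offsets agree, at 10 mm and 11 mm.

**Final position:** The top camera puts the tin at about (-80, -46) mm in the stop frame, within 0.005 rad of the stem. The target is (-80, -46.5) mm.

**Bystanders:** They look unmoved in both pictures. I compared them by eye and did not measure them at the end. The bowl and shaker were partly or wholly outside the enlarged views.

**Checks that disagreed:**
- The first end stall came about 3 mm short of my estimate. The earlier sideways push had used wider-open fingers, which explains it, and the harder second press stalled at the same place.
- With the tin in the corner, the scene camera's fit of the tin was poor because the crossbar hides part of it. It was about 17 mm off the top fit, so I set it aside.
- The final top-camera fit of the stop alone was also poor because the tin and arm covered it. I used the stop pose measured before the pushes.

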